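# Brace the gherkin jar and unscrew its cap

## Robot

A 6-joint arm with a two-finger parallel gripper is mounted at the origin on the work surface. World frame = base frame: x ahead of the robot, y to its left, z up, the work surface at z = 0. Lengths are in m, angles in rad, forces in N, time in s.
With the tool pointing down it reaches from about 0.425 to 0.95 m from the base axis. Payload 14.7 kg.
Tool frame: the origin (TCP) lies on the centre line of the jaws, within the pads' length; the fingertips stand 8 mm ahead of it and the grasp point (between the pads) lies 11 mm behind it; z points along the fingers, y is the line along which they close (so a half turn about z gives the same grasp; the last joint's range is limited). The gripper opens to 85 mm and grips with 20 to 120 N. Pads are 22 mm wide; open, the fingers measure 114 mm over their backs; the gripper's body (76 mm by 85 mm) begins 54 mm behind the grasp point. The pads swing forward as they close: fully open they stand 13 mm farther back than shut.
Start: joints at [1.236, 0.48, 1.596, -0, 1.065, -0.047], TCP at [0.184, 0.623, 0.239] pointing down, gripper open.
Joint ranges: [-2.75, 2.75], [-0.82, 2.05], [0.23, 2.67], [-1.56, 4.7], [0.09, 2.69], [-2.92, 2.92]. Speed limits (rad/s): [1.89, 1.89, 2.39, 3.01, 3.01, 3.01].

## Interface

Orientations are given as a 3x3 rotation matrix whose columns are the frame's x, y, z axes.
In Python, from bench import bot gives the robot as it stands.
- The arm moves only by the tool send_rows, never from a script. Its argument "targets" is a list of rows, each a list of 7 numbers: the shift along the tool's x, y, z each as a share of 150 mm, from -1 to 1, then the turn, a rotation vector about the tool's x, y, z each as a share of 0.5 rad, from -1 to 1, then the finger opening in mm, from 0 to 85.4. In form: [[tx, ty, tz, wx, wy, wz, gripper], ...]. A call has 1 to 8 rows; each row is the pose to reach, as a shift and turn from the pose commanded when the call began, along the tool's axes at that moment; what a row does not reach only later rows make up. A row lasts 1/8 s, in which the tool goes at most 62.5 mm and 10.7 degrees, less where a joint would pass 70% of its speed; a pose out of reach is approached as far as the arm can. A call with a number of a shift or a turn outside -1 to 1 is refused whole. A call with a gripper value outside its range is refused whole. The fingers move at their own pace and stop on an object; "newtons" is the grip in N (left out, the last holds). Time passes only in rows, so rows that repeat a pose let the fingers close. It gives the time, the measured TCP pose, the force, the opening and the grip force at its end, in the units of the state.
- bot.get_state(): the state, without advancing time (a new reading comes with each control period).
- bot.snapshot(name): name is "scene" or "side" or "wrist"; returns the picture (384x512x3 uint8, red, green, blue); there is no depth.
- bot.get_calibration(name): a dict with "fx", "fy", "cx", "cy" (pixels), "R" (3x3) and "t" (3): a world point X has camera coordinates R X + t; the wrist camera has in their place "tool_from_camera" (4x4, takes a point from camera to tool coordinates, whose origin is the TCP and whose axes are the flange's). Camera axes: x right, y down, z forward; pixel columns grow to the right and rows downward; lengths in m; the calibration is good to about 2 mm. A picture is of the moment at which its call begins: read the wrist's pose just before it. get_calibration takes no time and is no camera call.
- bot.job_done(): hands the job in; it is judged then, once.
The state is a dict: "time": time; "joint_positions": joint angles; "joint_velocities": joint speeds; "joint_torque": joint torques, N m; "ee_pos": TCP position; "ee_rot": TCP orientation; "wrist_force": force on the tool from outside, world axes, zero at the start; "torque": the same for the moment, N m; "opening": opening from 0.0 (shut) to 1.0 (fully open); "grip_force": force on a finger pad.
Only numpy, scipy, OpenCV 4.12 (cv2) and the standard library are available. Lean on these libraries where they do the work, as an engineer would, in place of code of your own. Each camera call takes 0.05 s, during which the arm holds its last target. There are 200 camera calls.

## Task

Swing the raised bar of the jar stand down until it rests in its catch, so that the gherkin jar in the stand is braced. Then unscrew the jar's tight cap anticlockwise (seen from above) until its thread lets go, lift it straight up and finish still holding it level over the mouth, about 2 cm above the rim and never much higher. The jar must stay standing in its stand with the bar down, and the other things on the counter are to be left alone.

Things in the scene. Friction and masses are not known exactly. Their poses are not given: they have to be found in the camera images.
- stand: Fixed steel jar stand: base plate 140 x 170 mm, 6 mm thick, with a round upright back stop (12 mm thick, to 67 mm high) on its +x side and the locking bar across its -x side. Origin: underside of the base, below the middle of the jar's place; z up. The jar has about 2.5 mm play to the back stop and 1.5 mm to the closed bar, whose flat side keeps it from turning.
- lockbar (a joint): Angle of the locking bar, rad: 0 = level, resting in its catch (a stop); grows as the free end rises; starts at 0.5 to 0.95. Straight aluminium bar 12 mm wide (along the stand's x), 16 mm high, its end 172 mm from the hinge. It turns in a vertical plane parallel to the stand's y. A stiff friction hinge (0.25 Nm) keeps it where it is left; 2 to 5 N near the end pushes it down.
- bar_hinge (a point): Centre of the bar's hinge, fixed: in the stand's frame at x -44.5, y -62, z +48 mm. The closed bar runs from here along the stand's +y, its centre line 48 and its top 56 mm above the counter. The catch is a fork 124 mm from the hinge, its prongs (48 mm high) flanking the bar.
- bar_push (a point): Point in the middle of the bar's upper face, 152 mm from the hinge along the bar, beyond the catch and clear of the jar, and 8 mm above its centre line; moves with the bar: a good place to push it down.
- jar: Square glass jar of gherkins standing loose on the stand's base (underside 6 mm above the counter): body 74 x 74 mm, 80 mm high, then a round neck of 46 mm diameter to the rim at 93 mm; about 0.75 kg. Origin: centre of its underside, z up. Unbraced it tends to turn with the cap; braced it still turns about 0.1 rad in its play.
- jar_rim (a point): Centre of the jar's mouth at the height of the glass rim, 93 mm above the jar's underside. A springy rubber ring, 45 mm in diameter, stands 3 mm proud of the rim (up to 6 mm when released).
- cap: Round ribbed steel screw cap, 63 mm diameter, 20 mm high. Origin: centre of its lower edge, z up; screwed on, this is 86 mm above the jar's underside. Tight: 0.3 to 1 Nm. Turned anticlockwise it rises 2 mm and lets go after 0.8 to 1.1 rad; at 1.15 to 1.5 rad it lifts freely, past about 1.65 it meets the next thread. At the start its x axis is within 0.07 rad of the jar's.
- ramekin: Bystander: small round steel cup, 70 mm wide, 35 mm high, beside the stand. Origin: centre of its underside.
- spare_lid: Bystander: plain steel lid lying on the counter beside the stand, 63 mm wide, 12 mm high. Origin: centre of its underside.
- mustard_jar: Bystander: small round jar with closed lid, 62 mm wide, 85 mm high, not in the stand. Origin: centre of its underside.
- tumbler: Bystander: drinking glass, 68 mm wide, 100 mm high. Origin: centre of its underside.
- spoon: Bystander: serving spoon lying on the counter. Origin: under its middle.
- burger_box: Bystander: cardboard box 120 x 120 x 70 mm. Origin: centre of its underside.
- oil_bottle: Bystander: amber bottle, 60 mm wide, 190 mm high. Origin: centre of its underside.
Things that resemble listed ones, but are neither listed nor needed, are in the scene too. What is shaped like the cap but green is not meant. Leave any turquoise look-alike of the stand alone.

How it is judged:
By the outcome, as a careful person would: the job done as asked, in the order asked, and still so for the second after the job is handed in, while the arm keeps its last pose, push and grip.
It also fails if it takes over 51 s, if anything falls off the work surface, if the arm or the gripper's body presses on something with over 40 N, if the wrist force passes 120 N, or if a joint passes its speed limit or range.

## Working session

There is one attempt and no reset: what is moved stays moved. The work goes in short steps, Python scripts to look and compute and a tool call to move; the robot and the scene stay as the last step left them, time stands still between calls to the robot, and variables do not carry over. Pictures are saved under pics/ and viewed, at most 10 in all, crops included, and the job is handed in when it is done.

Besides the shell and the picture viewer there is one more tool, called after "Request:" as a command line: name --pt "numbers of a row" for each row, then --argument value for the rest. send_rows: Moves the arm, as the interface text tells. Shift numbers are shares of 150 mm and turn numbers shares of 0.5 rad, none past 1 either way. Its arguments: {"type":"object","properties":{"targets":{"type":"array"},"newtons":{"type":"number"}},"required":["targets"]}

```bash
mkdir -p pics; ls; python3 - <<'E'
from bench import bot
import cv2,numpy as np
ims=[]
for n in("scene","side"):
    im=bot.snapshot(n); cv2.imwrite(f"pics/{n}0.png",im[:,:,::-1]); 
    c=bot.get_calibration(n); print(n,{k:np.round(v,4).tolist() for k,v in c.items()})
im=bot.snapshot("wrist");cv2.imwrite("pics/wrist0.png",im[:,:,::-1])
print({k:np.round(v,4).tolist() for k,v in bot.get_calibration("wrist").items()})
print({k:np.round(v,3).tolist() for k,v in bot.get_state().items()})
a=[cv2.imread(f"pics/{n}0.png") for n in("scene","side")]
cv2.imwrite("pics/sc_big.png",cv2.resize(a[0],(800,600),interpolation=cv2.INTER_CUBIC))
cv2.imwrite("pics/si_big.png",cv2.resize(a[1],(800,600),interpolation=cv2.INTER_CUBIC))
E
```

```text
pics
scene {'fx': 365.8499, 'fy': 365.8499, 'cx': 252.9297, 'cy': 187.9777, 'R': [[-0.5484, 0.8361, 0.0171], [0.5329, 0.3651, -0.7634], [-0.6445, -0.4095, -0.6457]], 't': [0.309, -0.2385, 1.4787]}
side {'fx': 418.5015, 'fy': 418.5015, 'cx': 255.7023, 'cy': 195.9292, 'R': [[0.8267, -0.5625, -0.0129], [-0.4365, -0.6269, -0.6454], [0.3549, 0.5391, -0.7638]], 't': [-0.4301, 0.2965, 1.1021]}
{'fx': 266.1812, 'fy': 266.1812, 'cx': 250.5866, 'cy': 194.7331, 'tool_from_camera': [[0.0006, -0.9515, -0.3076, 0.0785], [1.0, 0.0004, 0.001, -0.0006], [-0.0008, -0.3076, 0.9515, -0.1343], [0.0, 0.0, 0.0, 1.0]]}
{'time': 0.15, 'joint_positions': [1.236, 0.481, 1.597, 0.0, 1.065, -0.047], 'joint_velocities': [0.001, -0.003, -0.002, -0.0, -0.003, -0.001], 'joint_torque': [0.001, -95.116, -43.045, -0.0, 0.008, 0.0], 'ee_pos': [0.184, 0.623, 0.239], 'ee_rot': [[-0.959, 0.284, -0.0], [0.284, 0.959, -0.001], [0.0, -0.001, -1.0]], 'wrist_force': [-1.201, -0.424, 0.367], 'torque': [-0.011, 0.018, 0.015], 'grip_force': 0.0, 'opening': 1.0}
```

View pics/sc_big.png

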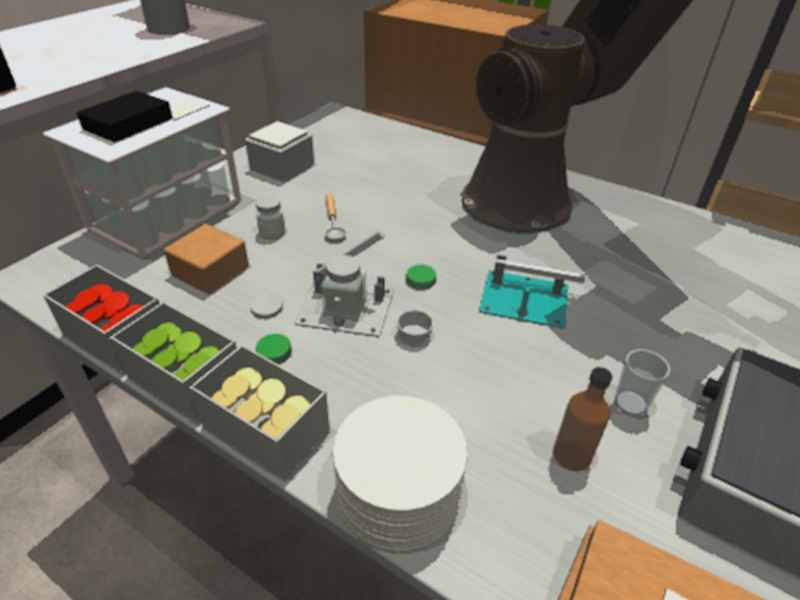

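View pics/si_big.png

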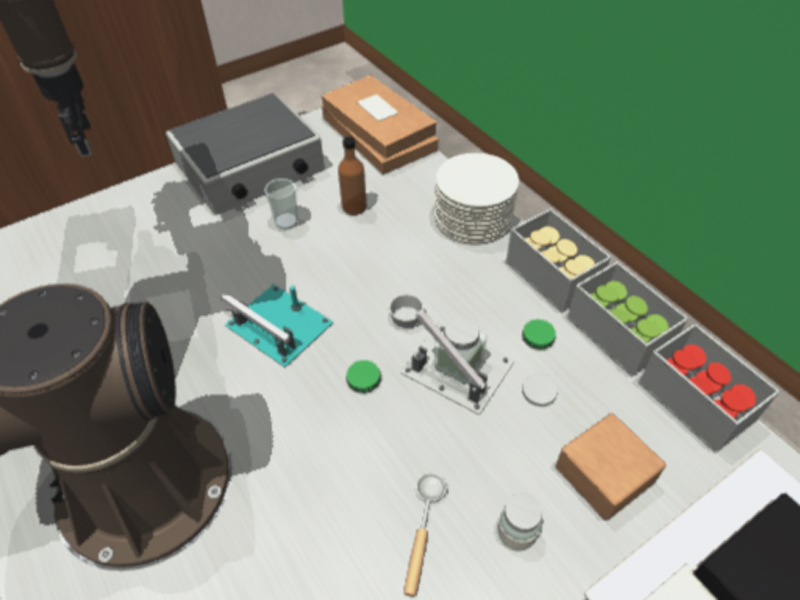

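The real (grey) stand with the capped jar is at (345,300) in the scene view and (458,360) in the side view, both in enlarged pixels. Its bar is raised, with the end at scene (382,235) and side (422,313). There are three kinds of look-alike:
- The turquoise stand, at scene (525,295).
- The green caps, at scene (420,276) and (273,347).
- The spare lid, at scene (266,305).

The one meant is the grey stand holding the square jar with the steel cap. I'll confirm it in a crop.

```bash
python3 - <<'E'
import cv2,numpy as np
a=cv2.imread("pics/scene0.png")[140:220,180:260]; b=cv2.imread("pics/side0.png")[180:270,245:335]
f=lambda x:cv2.resize(x,(400,400),interpolation=cv2.INTER_CUBIC)
cv2.imwrite("pics/crop1.png",np.hstack([f(a),f(b)]))
E
```

```text
(no output)
```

View pics/crop1.png

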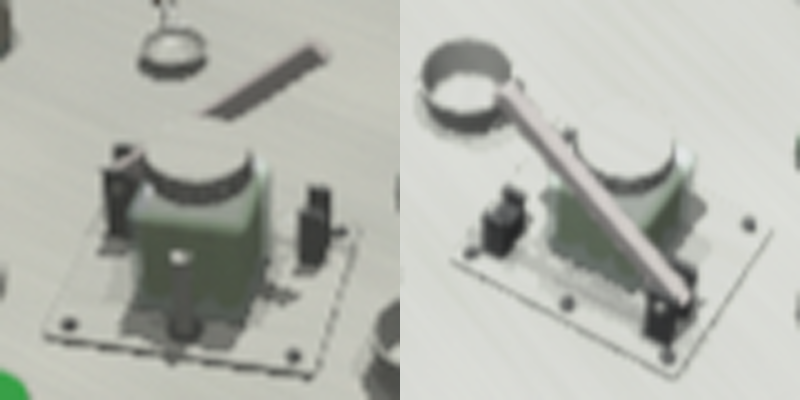

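The crop confirms it: grey base plate, square greenish jar with steel cap, hinge post and fork, bar raised. I'll triangulate next.

```bash
cat > h.py <<'E'
import numpy as np, cv2
from bench import bot
def ray(n,p,st=None):
    c=bot.get_calibration(n)
    d=np.array([(p[0]-c["cx"])/c["fx"],(p[1]-c["cy"])/c["fy"],1.])
    if n=="wrist":
        T=c["tool_from_camera"]; R=np.array(st["ee_rot"]); o=np.array(st["ee_pos"])
        T=np.array(T); return o+R@T[:3,3], R@T[:3,:3]@d
    R=np.array(c["R"]); t=np.array(c["t"]); return -R.T@t, R.T@d
def plane(r,z): o,d=r; return o+d*(z-o[2])/d[2]
def tri(r1,r2):
    A=np.zeros((3,3));b=np.zeros(3)
    pts=[]
    for o,d in(r1,r2):
        d=d/np.linalg.norm(d);P=np.eye(3)-np.outer(d,d);A+=P;b+=P@o
    x=np.linalg.solve(A,b)
    return x,[np.linalg.norm(np.cross(x-o,d/np.linalg.norm(d))) for o,d in(r1,r2)]
E
python3 - <<'E'
from h import *
S=lambda x,y:ray("scene",(180+x/5,140+y/5)); D=lambda x,y:ray("side",(245+x/400*90,180+y/400*90))
np.set_printoptions(precision=4,suppress=True)
pp=plane(S(313,377),.006);print("S ++",pp)
pm=plane(S(43,335),.006);mp=plane(S(357,235),.006);print("S +-",pm,"-+",mp)
mm2=plane(D(277,380),.006);mp2=plane(D(50,262),.006);pm2=plane(D(372,232),.006);print("D --",mm2,"-+",mp2,"+-",pm2)
print(np.linalg.norm(pp-pm),np.linalg.norm(pp-mp),np.linalg.norm(mm2-mp2),np.linalg.norm(mm2-pm2))
print("ctr S",(pm+mp)/2,"D",(mp2+pm2)/2)
for v in(pp-pm,mp2-mm2): print("y yaw",np.arctan2(-v[0],v[1]))
print("bar end",tri(S(318,45),D(105,90)))
print("cap S",plane(S(200,130),.112),"D",plane(D(222,140),.112))
E
```

```text
S ++ [ 0.6119 -0.0049  0.006 ]
S +- [ 0.674  -0.1603  0.006 ] -+ [ 0.4882 -0.0554  0.006 ]
D -- [ 0.5438 -0.2223  0.006 ] -+ [ 0.4768 -0.0669  0.006 ] +- [ 0.6672 -0.1696  0.006 ]
0.167300121984739 0.13353376282982407 0.16918222369053412 0.1341756755463715
ctr S [ 0.5811 -0.1078  0.006 ] D [ 0.572  -0.1183  0.006 ]
y yaw 0.3803006819462819
y yaw 0.40745841507687075
bar end (array([ 0.5148, -0.0701,  0.1623]), [np.float64(0.001922754284289045), np.float64(0.001922754284289085)])
cap S [ 0.566 -0.118  0.112] D [ 0.5769 -0.1128  0.112 ]
```

Request:
send_rows --pt "-0.3 -0.3 0 0 0 0 85" --pt "-0.6 -0.6 0 0 0 0 85" --pt "-0.97 -0.99 0 0 0 0 85" --pt "-0.97 -0.99 0 0 0 0 85" --pt "-0.97 -0.99 0 0 0 0 85"

```text
time: 0.78
ee_pos: [0.2824, 0.4389, 0.2395]
ee_rot: [[-0.958, 0.286, 0.0], [0.286, 0.958, 0.0], [0.0, 0.0, -1.0]]
wrist_force: [-0.4, 0.0, 0.6]
opening: 0.995
grip_force: 0.0
```

Request:
send_rows --pt "-0.3 -0.3 0 0 0 0 85" --pt "-0.6 -0.6 0 0 0 0 85" --pt "-0.97 -0.99 0 0 0 0 85" --pt "-0.97 -0.99 0 0 0 0 85" --pt "-0.97 -0.99 0 0 0 0 85"

```text
time: 1.4
ee_pos: [0.38, 0.2561, 0.2394]
ee_rot: [[-0.958, 0.285, 0.0], [0.285, 0.958, 0.0], [-0.0, 0.001, -1.0]]
wrist_force: [-0.1, 0.6, -0.4]
opening: 0.998
grip_force: 0.0
```

Request:
send_rows --pt "-0.3 -0.3 0 0 0 0 85" --pt "-0.6 -0.6 0 0 0 0 85" --pt "-0.97 -0.99 0 0 0 0 85" --pt "-0.97 -0.99 0 0 0 0 85" --pt "-0.97 -0.99 0 0 0 0 85"

```text
time: 2.02
ee_pos: [0.4775, 0.0727, 0.2391]
ee_rot: [[-0.959, 0.285, 0.0], [0.285, 0.959, 0.0], [0.0, 0.0, -1.0]]
wrist_force: [0.2, 0.2, -0.4]
opening: 0.999
grip_force: 0.0
```

Request:
send_rows --pt "-0.3 -0.3 0 0 0 0 85" --pt "-0.6 -0.6 0 0 0 0 85" --pt "-0.97 -0.99 0 0 0 0 85" --pt "-0.97 -0.99 0 0 0 0 85" --pt "-0.97 -0.99 0 0 0 0 85"

```text
time: 2.65
ee_pos: [0.5744, -0.1104, 0.2389]
ee_rot: [[-0.959, 0.284, -0.001], [0.284, 0.959, 0.001], [0.001, 0.0, -1.0]]
wrist_force: [0.2, 1.2, -1.7]
opening: 0.993
grip_force: 0.0
```

Request:
send_rows --pt "0 0 0 0 0 0.35 85" --pt "0 0 0 0 0 0.7 85" --pt "0 0 0 0 0 0.96 85" --pt "0 0 0 0 0 0.96 85"

```text
time: 3.15
ee_pos: [0.5735, -0.109, 0.2393]
ee_rot: [[-0.721, 0.693, -0.001], [0.693, 0.721, 0.001], [0.001, 0.0, -1.0]]
wrist_force: [-1.2, -0.1, 1.1]
opening: 0.994
grip_force: 0.0
```

Request:
send_rows --pt "0 0 0 0 0 0.35 85" --pt "0 0 0 0 0 0.7 85" --pt "0 0 0 0 0 0.96 85" --pt "0 0 0 0 0 0.96 85"

```text
time: 3.65
ee_pos: [0.5737, -0.1102, 0.2393]
ee_rot: [[-0.322, 0.947, -0.0], [0.947, 0.322, 0.0], [0.0, -0.0, -1.0]]
wrist_force: [-0.2, 0.5, 0.1]
opening: 0.992
grip_force: 0.0
```

Request:
send_rows --pt "0 0 0 0 0 0.35 85" --pt "0 0 0 0 0 0.7 0" --pt "0 0 0 0 0 0.96 0" --pt "0 0 0 0 0 0.96 0" --pt "0 0 0 0 0 0.96 0"

```text
time: 4.28
ee_pos: [0.5739, -0.1111, 0.2393]
ee_rot: [[0.151, 0.989, -0.0], [0.989, -0.151, 0.0], [0.0, -0.0, -1.0]]
wrist_force: [-0.5, -0.1, 0.2]
opening: 0.136
grip_force: 0.0
```

```bash
python3 - <<'E'
from h import *
import pickle
st=bot.get_state(); im=bot.snapshot("wrist")
pickle.dump((st,im),open("w1.pkl","wb"))
for k in("time","joint_positions","ee_pos","ee_rot","opening"):print(k,np.round(st[k],4).tolist())
cv2.imwrite("pics/w1.png",cv2.resize(im[:,:,::-1],(800,600),interpolation=cv2.INTER_CUBIC))
E
```

```text
time 4.275
joint_positions [-0.2431, 0.3889, 1.7504, 0.0001, 1.0024, -0.0919]
ee_pos [0.5739, -0.1111, 0.2393]
ee_rot [[0.1507, 0.9886, -0.0001], [0.9886, -0.1507, 0.0001], [0.0001, -0.0001, -1.0]]
opening 0.1357
```

View pics/w1.png

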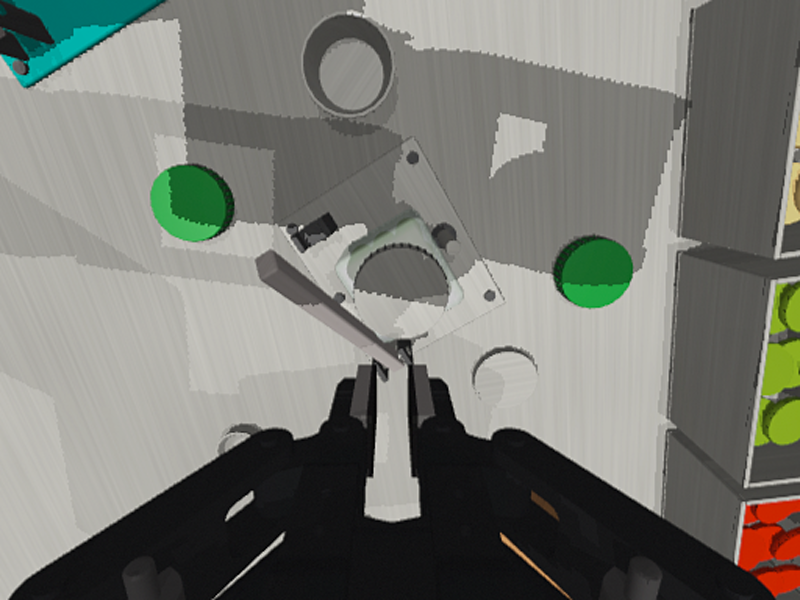

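The wrist view shows these things (enlarged pixels):
- Plate corners at (413,138), (282,226) and (504,298).
- Cap top spanning columns 353–450, with its bottom edge near row 341, so its centre is near (401,292).
- Bar running from the hinge near (395,358) to its end near (267,263), and the fork at (315,230).

```bash
python3 - <<'E'
from h import *
import pickle
np.set_printoptions(precision=4,suppress=True)
st,im=pickle.load(open("w1.pkl","rb"))
W=lambda x,y:ray("wrist",(x*.64,y*.64),st)
pp,mp,pm=[plane(W(*p),.006) for p in((413,138),(282,226),(504,298))]
print(pp,mp,pm,np.linalg.norm(pp-mp),np.linalg.norm(pp-pm)); print("ctr",(mp+pm)/2)
v=pp-pm;u=pp-mp;yaw=np.arctan2(-v[0],v[1]);print("yaw",yaw,np.arctan2(u[1],u[0]))
cl,cr,cb=[plane(W(*p),.112) for p in((353,292),(450,292),(401,341))]
print("cap",cl,cr,cb,"width",cr-cl,"c",(cl+cr)/2,cb[1]+.0315)
S=lambda x,y:ray("scene",(180+x/5,140+y/5)); D=lambda x,y:ray("side",(245+x/400*90,180+y/400*90))
e=tri(W(267,256),D(105,88));print("end W,D",e); e2=tri(W(267,256),S(318,45));print("W,S",e2)
C=np.array([.5735,-.113]);
for yaw in(yaw,):
  X=np.array([np.cos(yaw),np.sin(yaw)]);Y=np.array([-X[1],X[0]])
  for q in(e[0],e2[0]):
    r=q[:2]-C; a=r@X,r@Y; print("stand xy",a,"angle",np.arctan2(q[2]-.048,a[1]+.062),np.hypot(q[2]-.048,a[1]+.062))
  print("jar in plate", ((cl+cr)/2)[:2])
g=plane(W(315,222),.048);r=g[:2]-C;print("fork",r@X,r@Y)
g=plane(W(444,236),.067);r=g[:2]-C;print("stop",r@X,r@Y)
E
```

```text
[ 0.607  -0.0116  0.006 ] [ 0.484  -0.0654  0.006 ] [ 0.6717 -0.1606  0.006 ] 0.13435683590210237 0.1624338979529877
ctr [ 0.5778 -0.113   0.006 ]
yaw 0.4093737098181597 0.41258214704779894
cap [ 0.5496 -0.105   0.112 ] [ 0.6124 -0.1145  0.112 ] [ 0.5757 -0.1441  0.112 ] width [ 0.0628 -0.0095  0.    ] c [ 0.581  -0.1098  0.112 ] -0.11259984446793408
end W,D (array([ 0.5168, -0.0673,  0.1598]), [np.float64(0.0018733002394581613), np.float64(0.0018733002394581133)])
W,S (array([ 0.5179, -0.0653,  0.1664]), [np.float64(0.0003607158375598219), np.float64(0.0003607158375596647)])
stand xy (np.float64(-0.033792225630866216), np.float64(0.06444740311295832)) angle 0.7238446251753032 0.16876190340078567
stand xy (np.float64(-0.03205450255545581), np.float64(0.06587479649966219)) angle 0.7468758270563618 0.17426030034070447
jar in plate [ 0.581  -0.1098]
fork -0.027565693455035435 0.06687393020598296
stop 0.05111056024553089 0.008203899060310053
```

Request:
send_rows --pt "0.06 -0.18 0 0 0 0 0" --pt "0.11 -0.355 0.15 0 0 0 0" --pt "0.11 -0.355 0.34 0 0 0 0" --pt "0.11 -0.355 0.34 0 0 0 0"

```text
time: 4.82
ee_pos: [0.5227, -0.0865, 0.1871]
ee_rot: [[0.154, 0.988, -0.003], [0.988, -0.154, 0.001], [0.0, -0.003, -1.0]]
wrist_force: [0.6, -0.1, 0.1]
opening: 0.002
grip_force: 0.0
```

Request:
send_rows --pt "0.03 -0.02 0.1 0 0 0 0" --pt "0.07 -0.04 0.2 0 0 0 0" --pt "0.13 -0.08 0.35 0 0 0 0" --pt "0.18 -0.11 0.46 0 0 0 0" --pt "0.22 -0.135 0.575 0 0 0 0" --pt "0.24 -0.15 0.69 0 0 0 0" --pt "0.255 -0.16 0.78 0 0 0 0" --pt "0.255 -0.16 0.78 0 0 0 0"

```text
time: 5.82
ee_pos: [0.5055, -0.045, 0.0703]
ee_rot: [[0.156, 0.988, -0.002], [0.988, -0.156, 0.0], [-0.0, -0.002, -1.0]]
wrist_force: [-0.6, 1.1, 0.1]
opening: 0.003
grip_force: 0.0
```

Request:
send_rows --pt "0 0 0.02 0 0 0 0" --pt "0 0 0.04 0 0 0 0" --pt "0 0 0.04 0 0 0 0"

```text
time: 6.2
ee_pos: [0.5064, -0.0455, 0.0654]
ee_rot: [[0.156, 0.988, 0.0], [0.988, -0.156, -0.0], [-0.0, 0.0, -1.0]]
wrist_force: [0.5, -0.4, -0.3]
opening: 0.005
grip_force: 0.0
```

```bash
python3 - <<'E'
from h import *
st=bot.get_state(); print(np.round(st["wrist_force"],2),st["ee_pos"])
b=bot.snapshot("side")[:,:,::-1][170:270,235:335];s=bot.snapshot("scene")[:,:,::-1][130:230,170:270]
f=lambda x:cv2.resize(x,(400,400),interpolation=cv2.INTER_CUBIC)
cv2.imwrite("pics/crop2.png",np.hstack([f(s),f(b)]))
E
```

```text
[ 0.49 -0.4  -0.25] [ 0.5063532  -0.04547106  0.0654051 ]
```

View pics/crop2.png

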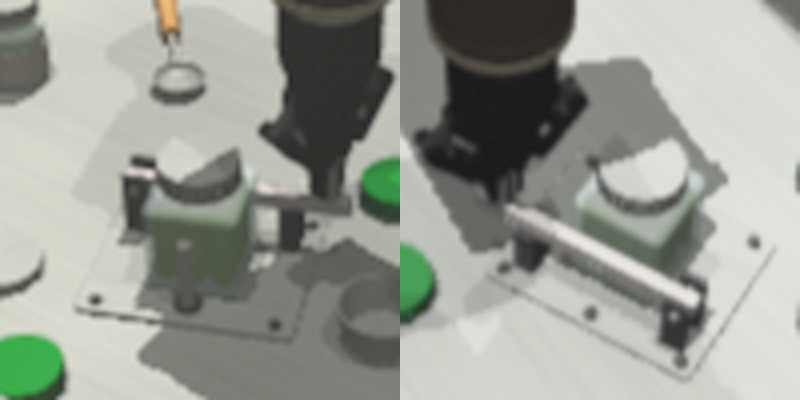

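The bar is nearly level, with the fingers on it just before its end (crop scene (325,200), side (510,210)). I'll press gently until the stop shows in the force.

Request:
send_rows --pt "0 0 0.015 0 0 0 0" --pt "0 0 0.03 0 0 0 0" --pt "0 0 0.03 0 0 0 0"

```text
time: 6.68
ee_pos: [0.5067, -0.0454, 0.0629]
ee_rot: [[0.156, 0.988, 0.002], [0.988, -0.156, -0.0], [0.0, 0.002, -1.0]]
wrist_force: [-11.3, 2.2, 56.4]
opening: -0.0
grip_force: 27.8
```

Request:
send_rows --pt "0 0 -0.1 0 0 0 0" --pt "0 0 -0.4 0 0 0 85" --pt "0 0 -0.7 0 0 0 85" --pt "0 0 -0.95 0 0 0 85" --pt "0 0 -0.95 0 0 0 85"

```text
time: 7.3
ee_pos: [0.5078, -0.0456, 0.206]
ee_rot: [[0.156, 0.988, 0.005], [0.988, -0.156, -0.001], [0.0, 0.005, -1.0]]
wrist_force: [-0.5, -0.4, -0.3]
opening: 0.851
grip_force: 0.0
```

Request:
send_rows --pt "-0.1 0.2 0 0 0 0 85" --pt "-0.2 0.45 0 0 0 0 85" --pt "-0.2 0.55 0 0 0 0 85" --pt "-0.2 0.55 0 0 0 0 85"

```text
time: 7.8
ee_pos: [0.5829, -0.0877, 0.2022]
ee_rot: [[0.157, 0.988, -0.001], [0.988, -0.157, 0.0], [0.0, -0.001, -1.0]]
wrist_force: [-0.3, -0.0, -0.3]
opening: 0.998
grip_force: 0.0
```

```bash
python3 - <<'E'
from h import *
import pickle
st=bot.get_state(); im=bot.snapshot("wrist")
pickle.dump((st,im),open("w2.pkl","wb"))
for k in("time","joint_positions","ee_pos","ee_rot","wrist_force"):print(k,np.round(st[k],4).tolist())
cv2.imwrite("pics/w2.png",cv2.resize(im[90:270,140:380,::-1],(800,600),interpolation=cv2.INTER_CUBIC))
E
```

```text
time 7.8
joint_positions [-0.2008, 0.4366, 1.7765, 0.0001, 0.9299, -0.0437]
ee_pos [0.5829, -0.0877, 0.2022]
ee_rot [[0.1566, 0.9877, -0.0014], [0.9877, -0.1566, 0.0004], [0.0002, -0.0014, -1.0]]
wrist_force [-0.2996, -0.0105, -0.2588]
```

View pics/w2.png

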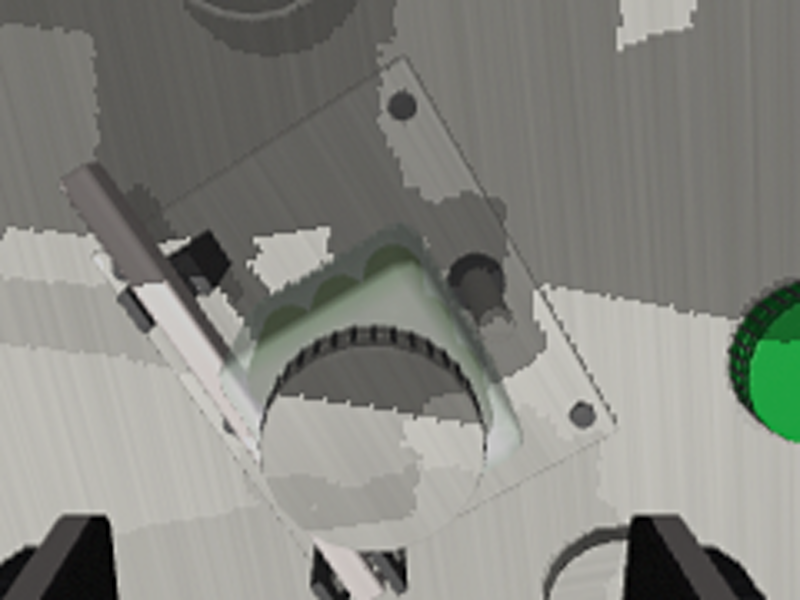

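The bar lies between the fork prongs, (135,305) and (200,260) in the crop. The cap's top face spans columns 261–487 and rows about 340–548.

```bash
python3 - <<'E'
from h import *
import pickle
np.set_printoptions(precision=4,suppress=True)
st,im=pickle.load(open("w2.pkl","rb"))
W=lambda x,y,z=.112:plane(ray("wrist",(140+x*.3,90+y*.3),st),z)
l,r,t,b=W(261,441),W(487,441),W(374,339),W(374,548)
print(np.linalg.norm(r-l),np.linalg.norm(t-b),(l+r)/2,(t+b)/2)
c=((l+r)/2+(t+b)/2)/2
R=st["ee_rot"];print("c",c,"tool shift",R.T@(c-st["ee_pos"])/.15)
# bar level check: end/top edge length & yaw at z=.056
e=W(82,172,.056);h=W(345,548,.056);d=e-h;print("bar",e,h,np.linalg.norm(d),np.arctan2(-d[0],d[1]))
X=np.array([np.cos(.405),np.sin(.405)]);print("bar x rel cap",(e-c)[:2]@X,(h-c)[:2]@X)
g=W(612,425,.006);q=W(400,58,.006);print("plate edge x",(g-c)[:2]@X,(q-c)[:2]@X)
E
```

```text
0.062197121596581896 0.06276056925432513 [ 0.5814 -0.1084  0.112 ] [ 0.5811 -0.1104  0.112 ]
c [ 0.5812 -0.1094  0.112 ] tool shift [-0.1447  0.0125  0.6016]
bar [ 0.5017 -0.0285  0.056 ] [ 0.5611 -0.1725  0.056 ] 0.15576002001003275 0.3909206146598184
bar x rel cap -0.04118884184769298 -0.043381774737817284
plate edge x 0.06080283278584124 0.062040525584855385
```

Request:
send_rows --pt "-0.1 0.012 0 0 0 0 85" --pt "-0.148 0.012 0.15 0 0 0 85" --pt "-0.148 0.012 0.4 0 0 0 85" --pt "-0.148 0.012 0.6 0 0 0 85" --pt "-0.148 0.012 0.715 0 0 0 85" --pt "-0.148 0.012 0.715 0 0 0 85"

```text
time: 8.6
ee_pos: [0.5804, -0.1102, 0.0954]
ee_rot: [[0.156, 0.988, -0.002], [0.988, -0.156, 0.0], [0.0, -0.002, -1.0]]
wrist_force: [0.6, -0.0, 0.7]
opening: 0.995
grip_force: 0.0
```

Request:
send_rows --newtons 25 --pt "0 0 0 0 0 0 60" --pt "0 0 0 0 0 0 55" --pt "0 0 0 0 0 0 55" --pt "0 0 0 0 0 0 55"

```text
time: 9.1
ee_pos: [0.5813, -0.1102, 0.0972]
ee_rot: [[0.156, 0.988, 0.001], [0.988, -0.156, -0.0], [-0.0, 0.001, -1.0]]
wrist_force: [-5.3, -0.5, 6.3]
opening: 0.723
grip_force: 26.2
```

```bash
python3 - <<'E'
from h import *
st=bot.get_state()
for k in("time","ee_pos","wrist_force","torque","opening","grip_force"):print(k,np.round(st[k],4).tolist())
im=bot.snapshot("wrist")[:,:,::-1]; s=bot.snapshot("side")[:,:,::-1][160:260,245:345]
f=lambda x:cv2.resize(x,(400,400),interpolation=cv2.INTER_CUBIC)
cv2.imwrite("pics/w3.png",np.hstack([f(im[130:330,150:350]),f(s)]))
E
```

```text
time 9.1
ee_pos [0.5813, -0.1102, 0.0972]
wrist_force [-5.2575, -0.4827, 6.3418]
torque [-0.0738, 0.7429, -0.0467]
opening 0.7233
grip_force 26.2401
```

View pics/w3.png

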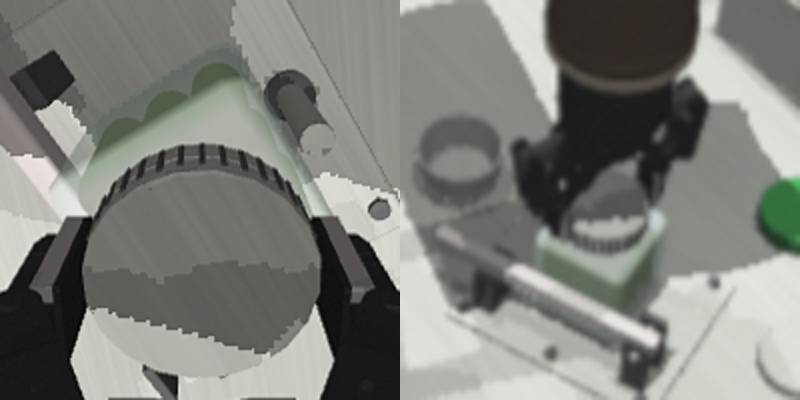

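Request:
send_rows --newtons 80 --pt "0 0 -0.01 0 0 0 55" --pt "0 0 -0.01 0 0 0 55" --pt "0 0 -0.01 0 0 0 55"

```text
time: 9.57
ee_pos: [0.5813, -0.11, 0.0979]
ee_rot: [[0.156, 0.988, 0.0], [0.988, -0.156, -0.0], [-0.0, 0.0, -1.0]]
wrist_force: [-4.1, 0.6, 3.4]
opening: 0.71
grip_force: 89.5
```

Request:
send_rows --newtons 80 --pt "0 0 0 0 0 -0.15 55" --pt "0 0 0 0 0 -0.3 55" --pt "0 0 0 0 0 -0.45 55" --pt "0 0 -0.002 0 0 -0.6 55" --pt "0 0 -0.004 0 0 -0.7 55" --pt "0 0 -0.004 0 0 -0.8 55" --pt "0 0 -0.004 0 0 -0.8 55"

```text
time: 10.45
ee_pos: [0.5819, -0.1101, 0.0984]
ee_rot: [[-0.24, 0.971, 0.001], [0.971, 0.24, -0.0], [-0.0, 0.001, -1.0]]
wrist_force: [1.4, 0.7, -1.8]
opening: 0.703
grip_force: 88.9
```

```bash
python3 - <<'E'
from h import *
import pickle
st=bot.get_state();print({k:np.round(st[k],3).tolist() for k in("wrist_force","torque","joint_positions","ee_pos")})
E
```

```text
{'wrist_force': [1.358, 0.708, -1.789], 'torque': [0.372, -0.469, 0.053], 'joint_positions': [-0.238, 0.573, 1.853, 0.0, 0.715, -0.481], 'ee_pos': [0.582, -0.11, 0.098]}
```

Request:
send_rows --pt "0 0 0 0 0 -0.15 55" --pt "0 0 0 0 0 -0.3 55" --pt "0 0 -0.003 0 0 -0.45 55" --pt "0 0 -0.005 0 0 -0.6 55" --pt "0 0 -0.006 0 0 -0.7 55" --pt "0 0 -0.007 0 0 -0.8 55" --pt "0 0 -0.007 0 0 -0.8 55"

```text
time: 11.32
ee_pos: [0.5817, -0.1102, 0.0996]
ee_rot: [[-0.599, 0.801, 0.001], [0.801, 0.599, -0.0], [-0.001, 0.001, -1.0]]
wrist_force: [-0.4, 0.4, 4.3]
opening: 0.705
grip_force: 89.5
```

```bash
python3 - <<'E'
from h import *
st=bot.get_state();print({k:np.round(st[k],3).tolist() for k in("time","wrist_force","torque","joint_positions","ee_pos","opening")})
im=bot.snapshot("wrist")[:,:,::-1]
f=lambda x:cv2.resize(x,(400,400),interpolation=cv2.INTER_CUBIC)
a=cv2.imread("pics/w3.png")[:,:400]
cv2.imwrite("pics/w4.png",np.hstack([a,f(im[130:330,150:350])]))
E
```

```text
{'time': 11.325, 'wrist_force': [-0.395, 0.383, 4.338], 'torque': [0.15, -0.097, -0.011], 'joint_positions': [-0.238, 0.571, 1.852, -0.0, 0.717, -0.88], 'ee_pos': [0.582, -0.11, 0.1], 'opening': 0.705}
```

View pics/w4.png

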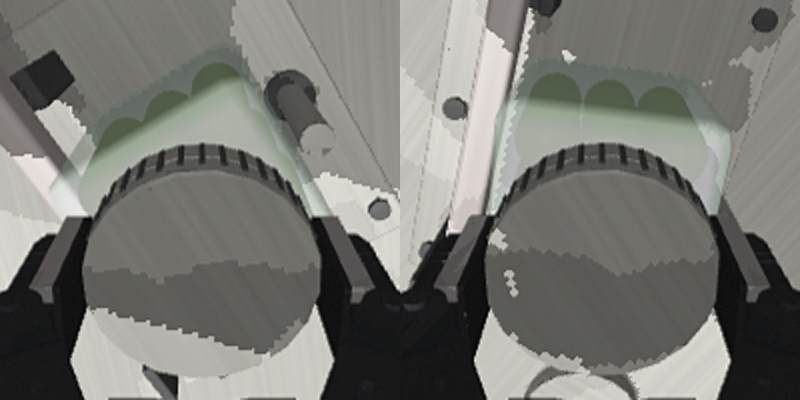

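The brushed texture on the cap sits the same way between the pads in both views, so the cap turned with the gripper (0.80 rad so far). The jar stayed braced against the bar at left. I'll continue to 1.40 rad.

Request:
send_rows --pt "0 0 0 0 0 -0.15 55" --pt "0 0 -0.001 0 0 -0.3 55" --pt "0 0 -0.002 0 0 -0.45 55" --pt "0 0 -0.003 0 0 -0.6 55" --pt "0 0 -0.003 0 0 -0.6 55"

```text
time: 12.0
ee_pos: [0.5822, -0.1103, 0.1004]
ee_rot: [[-0.809, 0.588, 0.002], [0.588, 0.809, -0.001], [-0.002, 0.001, -1.0]]
wrist_force: [-0.4, 0.3, 10.7]
opening: 0.706
grip_force: 90.1
```

Request:
send_rows --pt "0 0 0 0 0 -0.15 55" --pt "0 0 0 0 0 -0.3 55" --pt "0 0 0 0 0 -0.45 55" --pt "0 0 0 0 0 -0.6 55" --pt "0 0 0 0 0 -0.6 55"

```text
time: 12.62
ee_pos: [0.5823, -0.1103, 0.1004]
ee_rot: [[-0.947, 0.322, 0.002], [0.322, 0.947, -0.001], [-0.002, 0.0, -1.0]]
wrist_force: [0.5, -0.5, 9.6]
opening: 0.707
grip_force: 90.1
```

Request:
send_rows --pt "0 0 -0.01 0 0 0 55" --pt "0 0 -0.02 0 0 0 55" --pt "0 0 -0.02 0 0 0 55"

```text
time: 13.0
ee_pos: [0.5812, -0.11, 0.1026]
ee_rot: [[-0.947, 0.322, -0.0], [0.322, 0.947, -0.0], [0.0, -0.0, -1.0]]
wrist_force: [0.0, 0.2, -0.8]
opening: 0.71
grip_force: 89.1
```

Request:
send_rows --pt "0 0 -0.02 0 0 0 55" --pt "0 0 -0.04 0 0 0 55" --pt "0 0 -0.04 0 0 0 55"

```text
time: 13.38
ee_pos: [0.5815, -0.1101, 0.109]
ee_rot: [[-0.947, 0.322, 0.0], [0.322, 0.947, -0.0], [-0.0, 0.0, -1.0]]
wrist_force: [0.0, -0.2, 0.2]
opening: 0.71
grip_force: 89.1
```

Request:
send_rows --pt "0 0 -0.03 0 0 0 55" --pt "0 0 -0.07 0 0 0 55" --pt "0 0 -0.105 0 0 0 55" --pt "0 0 -0.105 0 0 0 55" --pt "0 0 -0.105 0 0 0 55"

```text
time: 14.0
ee_pos: [0.5813, -0.1101, 0.1244]
ee_rot: [[-0.947, 0.322, 0.0], [0.322, 0.947, -0.0], [-0.0, -0.0, -1.0]]
wrist_force: [0.1, 0.2, -0.2]
opening: 0.708
grip_force: 89.1
```

```bash
python3 - <<'E'
from h import *
st=bot.get_state();print({k:np.round(st[k],3).tolist() for k in("time","wrist_force","ee_pos","opening","grip_force")})
b=bot.snapshot("side")[:,:,::-1][150:260,235:345];s=bot.snapshot("scene")[:,:,::-1][120:220,170:270]
f=lambda x:cv2.resize(x,(400,400),interpolation=cv2.INTER_CUBIC)
cv2.imwrite("pics/fin.png",np.hstack([f(s),f(b)]))
E
```

```text
{'time': 14.0, 'wrist_force': [0.121, 0.163, -0.221], 'ee_pos': [0.581, -0.11, 0.124], 'opening': 0.708, 'grip_force': 89.115}
```

View pics/fin.png

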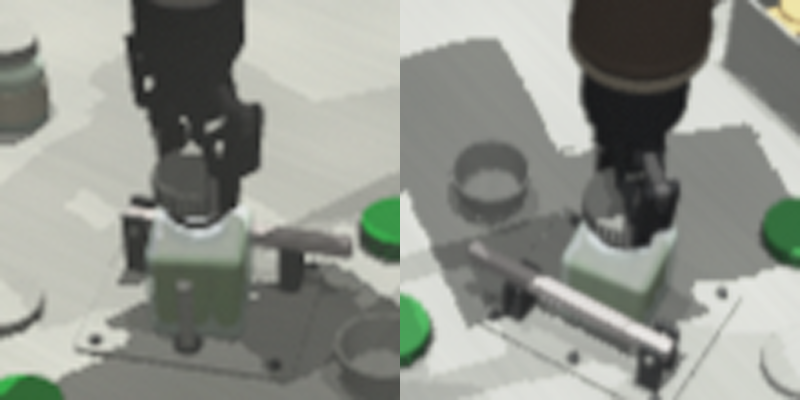

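```bash
python3 - <<'E'
from h import *
im=bot.snapshot("wrist")[:,:,::-1]
f=lambda x:cv2.resize(x,(400,400),interpolation=cv2.INTER_CUBIC)
a=cv2.imread("pics/w4.png")[:,400:]
cv2.imwrite("pics/w5.png",np.hstack([a,f(im[130:330,150:350])]))
E
```

```text
(no output)
```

View pics/w5.png

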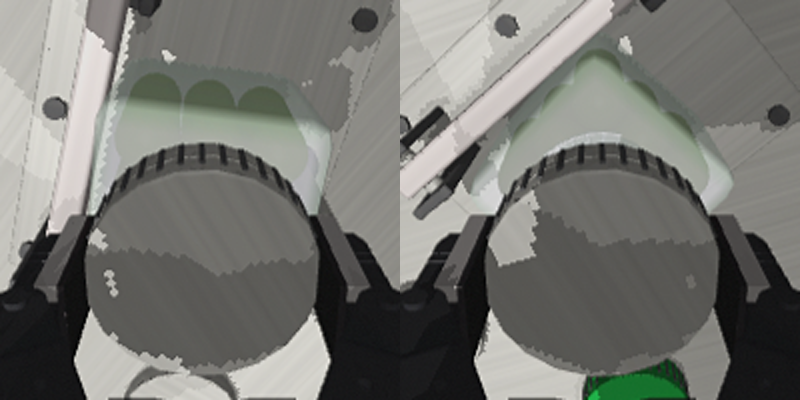

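The cap sits in the gripper exactly as before, so it is level, and the open rim shows below it at (590,140). The jar is in its stand with the bar down. The cap's edge is about 19.5 mm above the rim.

```bash
python3 -c "
from bench import bot
print(bot.job_done())"
```

```text
the job is handed in; nothing more can be done
None
```

I handed the job in at about 14 s. The bar is down in its catch, and the cap was unscrewed about 1.4 rad and is held level about 2 cm above the rim. The one thing to note is that pressing the bar onto its stop read 56 N at the wrist, made with the fingertips and under the 120 N wrist limit.

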